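Clear the dry box lid and vent it

ROBOT

A 7-joint arm with a two-finger parallel gripper is mounted at the origin on a cart in front of the work surface, level with it; the furniture and walls round the work are solid. World frame = base frame: x ahead of the robot, y to its left, z up, the work surface at z = 0. Lengths are in mm, angles in rad, forces in N, time in s.
With the tool pointing down it reaches from about 425 to 1025 mm from the base axis. Payload 9.4 kg.
Tool frame: the origin (TCP) lies between the finger pads; the fingertips stand 17 mm ahead of it and the grasp point (between the pads) lies 2 mm behind it (r.finger_overhang is the distance from the TCP to the fingertips, in mm); x points along the fingers, y is the direction in which the jaws open and shut, and the axes are right-handed (so a half turn about x gives the same grasp; the last joint's range is limited). The gripper opens to 93 mm and grips with 3 to 60 N. Pads are 15 mm wide; open, the fingers measure 128 mm over their backs; the gripper's body (75 mm by 188 mm) begins 65 mm behind the grasp point.
Start: joints at [-0.832, 0.599, -0.003, 1.599, 0.002, 0.943, -0.08], TCP at [528.001, 496.829, 235.618] pointing down, gripper open.
Joint ranges: [-2.57, 2.57], [-0.35, 1.97], [-1.29, 1.29], [0.11, 2.56], [-1.05, 4.19], [0.11, 1.86], [-2.63, 2.63]. Speed limits (rad/s): [2.22, 2.22, 3.01, 3.01, 3.14, 3.14, 3.14].

INTERFACE

Orientations are given as a rotation vector (axis times angle).
In Python, from station import r gives the robot as it stands.
- The arm moves only by the tool move_arm, never from a script. Its argument "deltas" is text: rows parted by semicolons, each of 7 numbers parted by spaces: the shift along the world's x, y, z in mm, then the turn, a rotation vector about the world's x, y, z in rad, then the opening, from 0 (shut) to 1 (fully open). In form: x y z ax ay az hand; .... A call has 1 to 12 rows; each row is the pose to reach, as a shift and turn from the pose commanded when the call began; what a row does not reach only later rows make up. A row lasts 1/10 s, in which the tool goes at most 50 mm and 8.59 degrees, less where a joint would pass 70% of its speed; a pose out of reach is approached as far as the arm can. A call with a gripper value outside its range is refused whole. The fingers move at their own pace and stop on an object; the grip force is fixed at half the most. Time passes only in rows, so rows that repeat a pose let the fingers close. It gives the time, the measured TCP pose, the force and the opening at its end, in the units of the state.
- r.sense(): the state, without advancing time (a new reading comes with each control period).
- r.capture(name): name is "scene" or "top"; returns a dict with "pixels" (480x640x3 uint8, red, green, blue), "fov_y" (degrees; the focal length in pixels is half the picture's height over the tangent of half this angle, whatever the lens; pixels are square), "cx", "cy" (the principal point, pixels), "R" (3x3) and "t" (3): a world point X has camera coordinates R X + t. Camera axes: x right, y down, z forward; pixel columns grow to the right and rows downward; lengths in mm; the calibration is good to about 2 mm. A picture is of the moment at which its call begins. There is no depth.
- r.sign_off(): hands the job in, once; it reports no verdict.
The state is a dict: "time": time; "joints": joint angles; "dq": joint speeds; "joint_efforts": joint torques, N m; "tool_pos": TCP position; "tcp_rot": TCP orientation; "wrist_force": force on the tool from outside, world axes, zero at the start; "torque": the same for the moment, N m; "finger_gap": opening from 0.0 (shut) to 1.0 (fully open).
Only numpy, scipy, OpenCV 4.12 (cv2) and the standard library are available. Lean on these libraries where they do the work, as an engineer would, in place of code of your own. Each camera call takes 0.05 s, during which the arm holds its last target. There are 200 camera calls.

TASK

The wire parts basket is standing on the lid of the small aluminium dry box. Lift it off by the black grip above its wire handle, keep it upright, and hang it by that wire handle on the hook of the stand, letting go of it there. Then take the lid by its bar handle, pull it free of its sticking seal and hold it only slightly open, about two centimetres at the front edge; never let it fly wide open. Finish while still holding the lid like that by its handle, and leave the other things on the bench alone.

Things in the scene. Friction and masses are not known exactly. Their poses are not given: they have to be found in the camera images.
- drybox: small rectangular aluminium dry box fixed to the bench, 120 (x) by 130 (y) mm, top of the shut lid 61 mm above the bench; foot flange 136 x 150 mm. Origin: centre of its underside, z up; its -x side is the front (lid handle), its +x side carries the hinge.
- lid (a joint): lid angle about its hinge, rad: 0 shut, grows as the front edge rises (to 1.2); 0.16 is a 20 mm gap at the front edge, 127 mm from the hinge. Hinge line along the box's y. A sticking seal holds it: starting it takes about 12 to 16 N straight up at the handle; it lets go by about 0.06 rad, after which 1 to 5 N hold the lid. It falls back when let go.
- lid_hinge (a point): point in the middle of the hinge line, 63.5 mm behind (+x) the box origin and 51.5 mm above the bench; its axes are those of the box.
- lid_handle (a point): middle of the lid's round steel bar handle, 10 mm thick, 72 mm long along the box's y, on two end posts. Lid shut: the bar's centre is 30 mm above the lid's top, 48.5 mm in front (-x) of the box origin, 112 mm in front of the hinge line and 40 mm above it. Axes turn with the lid.
- basket: round steel wire basket, 60 mm across, rim 40 mm high, 0.1 to 0.17 kg, loose on the lid behind the handle. One 6 mm wire bail handle stands fixed upright in its y-z plane: legs at y = +-30 mm, peak in the middle 100 mm above the underside. On top a black upright grip, 12 (x) by 14 (y) mm, 103 to 145 mm above the underside. Origin: centre of its underside, z up.
- basket_bar (a point): peak of the wire bail handle (centre of the 6 mm wire), 100 mm above the basket's underside; this is what lies in the hook. About 57 mm of free height lies below it, down to the basket's rim.
- basket_grip (a point): centre line of the black grip on the basket, 130 mm above its underside, 30 mm above the bail wire; take it here so that the fingers stay above the wire. Axes as the basket's: the bail lies along y.
- hookstand: steel hook stand fixed to the bench: base 130 x 90 x 10 mm, post 182 mm tall, 75 mm behind (+x) the origin. Its 8 mm hook arm runs to -x at 168 mm height, dips to a seat over the origin, turns up to a tip 22 mm in front (-x), top at 175 mm. Thread the bail over the tip along +x, basket's y along the stand's y, then lower. Origin at bench height under the seat.
- hook_seat (a point): where the centre of the bail wire lies when the basket hangs properly in the hook: 162.5 mm above the bench, over the stand's origin. Axes are those of the stand.
- loupe: bystander: black eye loupe, 36 mm across, 30 mm high, origin at its underside.
- pot: bystander: round parts pot with lid, 42 mm across, 20 mm high, origin at its underside.
- oiler: bystander: small oil cup block, 26 x 88 x 16 mm, origin at its underside.
Not all that is in view belongs to the job. There is more than one size of the hookstand; the job needs the larger.

How it is judged (in metres and radians):
On the way, in this order (a step that is already met when the one before it is completed fails the run):
1. the basket hangs by its bail in the hook and has been let go, the lid still shut (distance between basket_bar and hook_seat below 0.015 m and contact force between basket and hookstand above 0.4 N and contact force between the fingers and basket below 0.05 N and angle between basket's own z axis and vertical below 0.3 rad and value of joint lid below 0.02 rad), for 0.3 s.
2. the lid has broken free of its seal (value of joint lid above 0.08 rad), for 0.1 s.
At the end, for the whole second after the job is handed in: The fingers hold the lid by its bar handle at 0.10 to 0.26 rad (about 13 to 33 mm of gap at the front edge), still (below 0.1 rad/s); the basket hangs free in the hook, its bail within 15 mm of the seat, tilted less than 0.3 rad, touched by neither robot nor box (value of joint lid between 0.1 and 0.26 rad and velocity of joint lid between -0.1 and 0.1 rad/s and contact force between the fingers and drybox above 0.5 N and distance between the grasp point and lid_handle below 0.05 m and distance between basket_bar and hook_seat below 0.015 m and contact force between basket and hookstand above 0.4 N and contact force between the arm and basket below 0.05 N and contact force between basket and drybox below 0.05 N and angle between basket's own z axis and vertical below 0.3 rad and linear speed of basket below 0.08 m/s); the arm keeps its last pose, push and grip.
It fails at once if the lid flew or was pulled wide open (over 0.40 rad, 5 cm at the front) (value of joint lid above 0.4 rad).
It fails at once if the basket was tipped by more than 45 degrees (angle between basket's own z axis and vertical above 0.785 rad).
It fails at once if a bystander was moved by more than 3 cm (distance of any of loupe, pot, oiler from where it was at the start of the episode above 0.03 m).
It also fails if it takes over 48 s, if anything falls off the work surface, if the arm or the gripper's body presses on something with over 40 N, if the wrist force passes 120 N, or if a joint passes its speed limit or range.

## Working session

There is one attempt and no reset: what is moved stays moved. The work goes in short steps, Python scripts to look and compute and a tool call to move; the robot and the scene stay as the last step left them, time stands still between calls to the robot, and variables do not carry over. Pictures are saved under pics/ and viewed, about 8 in all and at most 12, crops included, and the job is handed in when it is done.

Besides the shell and the picture viewer there is one more tool, called after "Request:" in YAML: its name, and indented under it one key for each argument. move_arm: Moves the arm, as the interface text tells. Its arguments: {"type":"object","properties":{"deltas":{"type":"string"}},"required":["deltas"]}

```bash
ls; mkdir -p pics; python3 - <<'E'
from station import r
import cv2,pickle
s=r.sense(); print({k:s[k] for k in('time','tool_pos','tcp_rot','wrist_force','finger_gap')}, r.finger_overhang)
for n in('scene','top'):
    c=r.capture(n); pickle.dump(c,open(n+'0.pkl','wb'))
    cv2.imwrite(f'pics/{n}0.png',c['pixels'][:,:,::-1]); print(n,c['fov_y'],c['cx'],c['cy'],c['R'],c['t'])
E
```

```text
pics
{'time': 0.0, 'tool_pos': array([527.64863773, 496.49799352, 234.73814014]), 'tcp_rot': array([ 0.63624101,  1.47568211, -0.63871339]), 'wrist_force': array([-0.45220204, -0.48482091,  0.42267359]), 'finger_gap': 1.0019751230368241} 17.0
scene 43.68537134686296 315.4594210739858 237.4736415846728 [[-5.10535724e-01 -8.59856451e-01  3.97735184e-04]
 [-3.80226631e-01  2.25342847e-01 -8.97021912e-01]
 [ 7.71220451e-01 -4.58112960e-01 -4.41985895e-01]] [404.35390939 283.74379648 773.92278792]
top 45.90552087320161 314.94797136245813 245.11843398155614 [[ 1.81751586e-03 -9.99578515e-01 -2.89739210e-02]
 [-9.95982476e-01  7.84584076e-04 -8.95449162e-02]
 [ 8.95299069e-02  2.90202669e-02 -9.95561259e-01]] [163.95564798 544.29676786 936.99939821]
```

View pics/scene0.png

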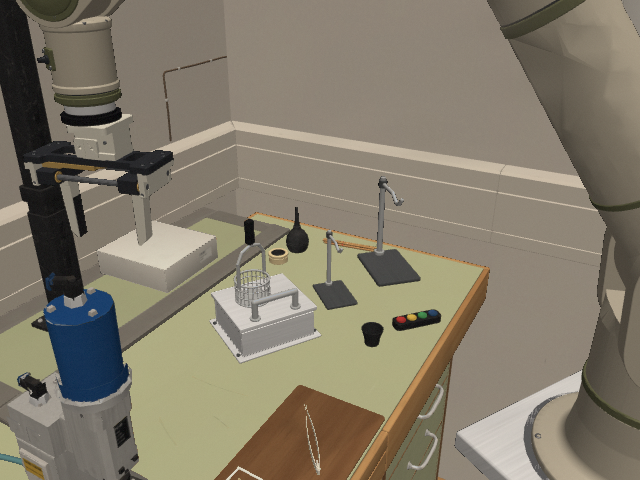

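View pics/top0.png

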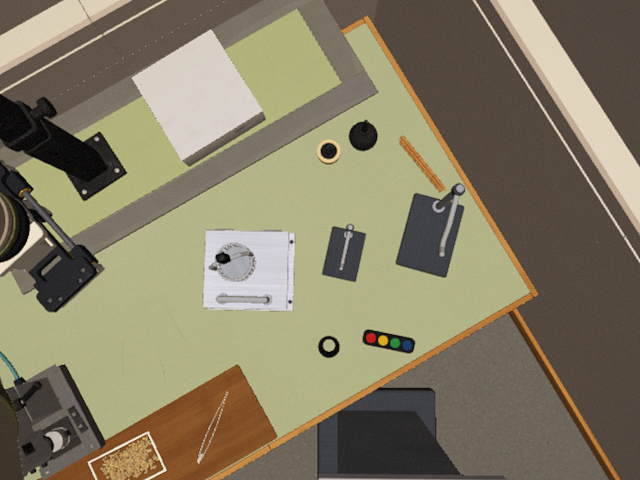

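The scene view shows the box with basket at (265,310), a small stand at (333,280) and a large stand at (385,240). The top view shows the basket at (235,262), handle bar at (243,299), small stand (345,252) and large stand (432,235). Candidates for the hook stand are the small one, top (345,252), and the large one, top (432,235); I take the large one. Next I'll check close crops.

```bash
python3 - <<'E'
import cv2,numpy as np
t=cv2.imread('pics/top0.png');s=cv2.imread('pics/scene0.png')
f=lambda i,x,y,w,h,k:cv2.resize(i[y:y+h,x:x+w],None,fx=k,fy=k,interpolation=cv2.INTER_CUBIC)
# top: x195..475,y175..315 @2.857 -> 800x400 ; 
cv2.imwrite('pics/c1.png',np.vstack([np.hstack([f(t,195,220,110,100,4),f(t,390,170,90,100,4)])]))
cv2.imwrite('pics/c2.png',np.hstack([f(s,200,205,125,150,4),f(s,350,170,75,150,4)]))
E
```

```text
(no output)
```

View pics/c1.png

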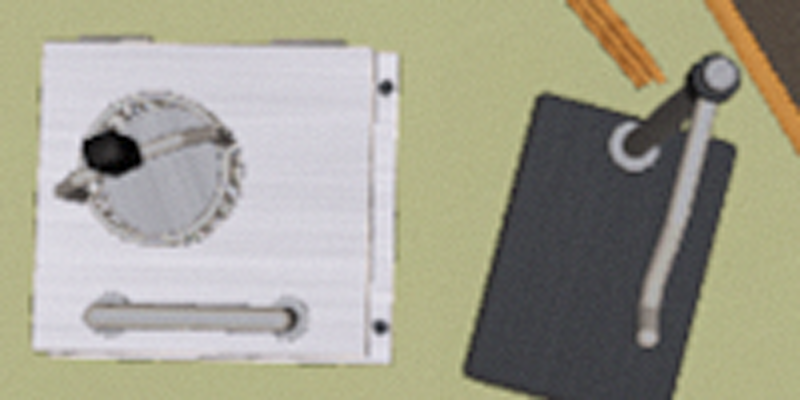

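View pics/c2.png

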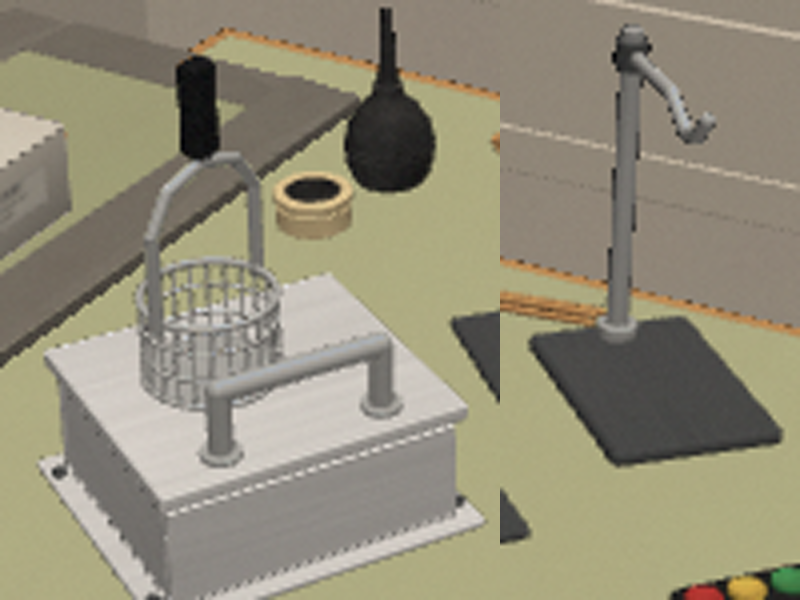

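```bash
cat > h.py <<'E'
import pickle,numpy as np
def load(n): return pickle.load(open(n+'.pkl','rb'))
def ray(c,u,v):
    f=240/np.tan(np.radians(c['fov_y']/2)); R=c['R'];C=-R.T@c['t']
    d=R.T@np.array([(u-c['cx'])/f,(v-c['cy'])/f,1]); return C,d/np.linalg.norm(d)
def atz(c,uv,z):
    C,d=ray(c,*uv); return C+d*(z-C[2])/d[2]
def tri(a,ua,b,ub):
    C1,d1=ray(a,*ua);C2,d2=ray(b,*ub)
    s=np.linalg.lstsq(np.c_[d1,-d2],C2-C1,rcond=None)[0]
    p,q=C1+s[0]*d1,C2+s[1]*d2; return (p+q)/2,np.linalg.norm(p-q)
def proj(c,X):
    f=240/np.tan(np.radians(c['fov_y']/2)); p=c['R']@np.asarray(X,float)+c['t']
    return p[:2]/p[2]*f+[c['cx'],c['cy']]
E
python3 - <<'E'
from h import *
np.set_printoptions(precision=1,suppress=True)
T=load('top0');S=load('scene0')
a=lambda x,y:((x+.5)/4-.5+195,(y+.5)/4-.5+220)
b=lambda x,y:((x+.5-440)/4-.5+390,(y+.5)/4-.5+170)
c=lambda x,y:((x+.5)/4-.5+200,(y+.5)/4-.5+205)
d=lambda x,y:((x+.5-500)/4-.5+350,(y+.5)/4-.5+170)
print('lid corners TL TR BL BR'); 
for p in[(43,43),(371,48),(35,350),(366,357)]: print(atz(T,a(*p),61))
print('scene lid corners BL,BR,TL,TR'); 
for p in[(165,500),(467,412),(45,352),(328,275)]: print(atz(S,c(*p),61))
print('bar ends',[atz(T,a(*p),91) for p in[(88,316),(298,319)]],[atz(S,c(*p),91) for p in[(213,388),(385,343)]])
print('rim',atz(T,a(165,168),101),atz(S,c(210,298),101))
print('grip tri',tri(T,a(112,151),S,c(198,107)), atz(S,c(196,64),206),atz(S,c(200,150),164))
print('shoulders',tri(T,a(70,187),S,c(150,240)),tri(T,a(225,135),S,c(260,185)))
print('legs at rim (scene z101)',atz(S,c(153,325),101),atz(S,c(256,268),101))
print('tip',tri(T,b(648,338),S,d(708,120)),atz(T,b(648,338),175))
print('postfoot',atz(T,b(633,146),10),atz(S,d(617,328),10),'posttop',tri(T,b(715,75),S,d(631,35)))
print('base',[atz(T,b(*p),10) for p in[(540,95),(737,148),(464,376)]],[atz(S,d(*p),10) for p in[(532,342),(690,320),(618,462),(781,436)]])
for n,p in dict(loupe=(329,346),lowpart=(388,341),pot=(328,151),small=(345,252)).items(): print(n,atz(T,p,15))
E
```

```text
lid corners TL TR BL BR
[565.8 344.5  61. ]
[563.5 208.7  61. ]
[439.6 345.4  61. ]
[437.1 209.9  61. ]
scene lid corners BL,BR,TL,TR
[434.  346.3  61. ]
[427.9 214.5  61. ]
[559.7 345.2  61. ]
[556.9 210.6  61. ]
bar ends [array([453.6, 317.8,  91. ]), array([452.6, 234.5,  91. ])] [array([453.7, 315.1,  91. ]), array([448.9, 240.7,  91. ])]
rim [511.6 286.3 101. ] [502.  293.1 101. ]
grip tri (array([512.2, 290.5, 183.3]), np.float64(2.153558104227848)) [503.3 293.1 206. ] [511.4 289.8 164. ]
shoulders (array([502.6, 317. , 134.5]), np.float64(0.8350966747399121)) (array([522.2, 258.4, 134.9]), np.float64(0.8413983368658385))
legs at rim (scene z101) [494.1 322.  101. ] [514.8 265.8 101. ]
tip (array([518. , -22.4, 169.2]), np.float64(0.8011141854270032)) [517.8 -20.9 175. ]
postfoot [613.3 -47.9  10. ] [614.1 -50.3  10. ] posttop (array([612.2, -47. , 175.9]), np.float64(1.4028072128186535))
base [array([635.8,  -8.2,  10. ]), array([612.3, -92.6,  10. ]), array([513.7,  26. ,  10. ])] [array([624. ,  -2.7,  10. ]), array([601.8, -89.2,  10. ]), array([501.9,  31. ,  10. ]), array([481.5, -51.8,  10. ])]
loupe [373.7 140.5  15. ]
lowpart [382.5  40.8  15. ]
pot [710.3 142.1  15. ]
small [533.4 112.9  15. ]
```

```bash
python3 - <<'E'
from station import r
from scipy.spatial.transform import Rotation as R
import numpy as np
s=r.sense();M=R.from_rotvec(s['tcp_rot']).as_matrix();print(M.round(3))
y=M[:,1];print('jaw yaw',np.arctan2(y[1],y[0]), s['joints'])
E
```

```text
[[-0.001  0.728  0.685]
 [-0.001  0.685 -0.728]
 [-1.    -0.001  0.   ]]
jaw yaw 0.7550174135870045 [-0.83170086  0.60005179 -0.00251544  1.60000092  0.0018138   0.94289596
 -0.07982682]
```

Request:
move_arm:
  deltas: "0 -25 25 0 0 0.14 1; -2 -50 30 0 0 0.28 1; -4 -75 30 0 0 0.43 1; -7 -100 30 0 0 0.57 1; -10 -130 30 0 0 0.71 1; -12 -160 30 0 0 0.85 1; -14 -185 30 0 0 1.0 1; -16 -205 30 0 0 1.137 1; -16 -209 30 0 0 1.137 1; -16 -209 30 0 0 1.137 1"

```text
time: 1.1
tool_pos: [512.3, 287.5, 265.6]
tcp_rot: [-0.248, 1.557, 0.248]
wrist_force: [0.1, 0.3, 1.0]
finger_gap: 1.003
```

```bash
python3 - <<'E'
from station import r
import cv2,numpy as np,pickle
c=r.capture('scene');s=r.sense();print(s['time'],s['tool_pos'],s['joints'])
i=c['pixels'][:,:,::-1]
a=cv2.resize(i[130:330,180:340],None,fx=3,fy=3,interpolation=cv2.INTER_CUBIC);pickle.dump(c,open('s1.pkl','wb'))
cv2.imwrite('pics/s1.png',a)
E
```

```text
1.15 [512.17924805 288.50742817 265.64633364] [-0.38443896  0.41722367 -0.31442448  1.87511987  0.16355048  0.87365043
  1.10917613]
```

View pics/s1.png

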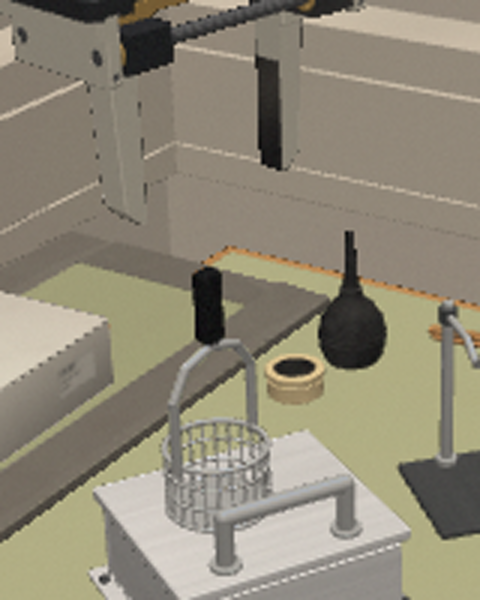

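Grip at crop (207,300) is between and below the fingers, and the jaws are aligned with the bail. I'll descend and close.

Request:
move_arm:
  deltas: "0 0 -25 0 0 0 1; 0 0 -50 0 0 0 1; 0 0 -70 0 0 0 1; 0 0 -74 0 0 0 1; 0 0 -74 0 0 0 0; 0 0 -74 0 0 0 0; 0 0 -74 0 0 0 0; 0 0 -74 0 0 0 0; 0 0 -74 0 0 0 0; 0 0 -74 0 0 0 0; 0 0 -74 0 0 0 0"

```text
time: 2.25
tool_pos: [512.1, 287.8, 191.8]
tcp_rot: [-0.252, 1.556, 0.252]
wrist_force: [0.1, -0.5, 0.1]
finger_gap: 0.448
```

```bash
python3 - <<'E'
from station import r
import cv2,numpy as np,pickle
c=r.capture('scene');s=r.sense();print(s['time'],s['tool_pos'],s['finger_gap'],s['wrist_force'])
i=c['pixels'][:,:,::-1]
cv2.imwrite('pics/s2.png',cv2.resize(i[130:330,180:340],None,fx=3,fy=3,interpolation=cv2.INTER_CUBIC))
E
```

```text
2.3 [512.0305912  287.77986577 191.69473748] 0.4058872893961192 [ 0.39252837  0.43555396 -0.42175431]
```

View pics/s2.png

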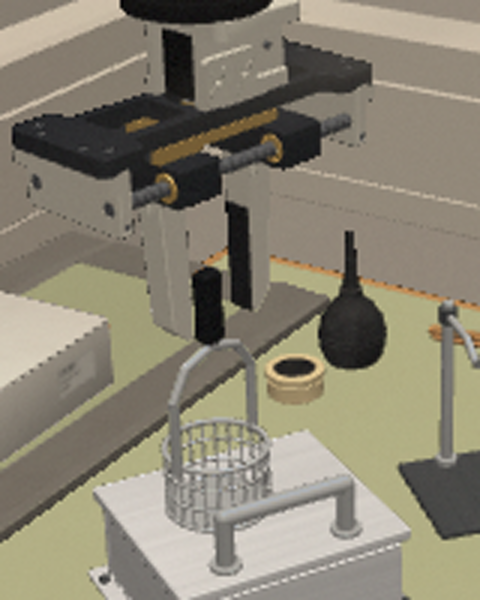

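Request:
move_arm:
  deltas: "0 0 0 0 0 0 0; 0 0 0 0 0 0 0; 0 0 0 0 0 0 0; 0 0 0 0 0 0 0; 0 0 0 0 0 0 0; 0 0 0 0 0 0 0"

```text
time: 2.9
tool_pos: [511.9, 287.7, 191.5]
tcp_rot: [-0.252, 1.556, 0.252]
wrist_force: [0.2, -0.1, -2.1]
finger_gap: 0.145
```

Request:
move_arm:
  deltas: "0 0 15 0 0 0 0; 0 0 35 0 0 0 0; 0 0 60 0 0 0 0; -15 -10 70 0 0 0 0; -35 -30 70 0 0 -0.06 0; -55 -60 70 0 0 -0.12 0; -60 -95 70 0 0 -0.2 0; -60 -130 70 0 0 -0.28 0; -60 -165 70 0 0 -0.36 0; -60 -200 70 0 0 -0.44 0; -60 -235 70 0 0 -0.52 0; -60 -265 60 0 0 -0.595 0"

```text
time: 4.1
tool_pos: [452.3, 21.1, 252.5]
tcp_rot: [0.218, 1.557, -0.218]
wrist_force: [0.4, -0.9, -2.0]
finger_gap: 0.148
```

Request:
move_arm:
  deltas: "0 -15 -10 0 0 0 0; 0 -28 -20 0 0 0 0; 0 -28 -28 0 0 0 0; 0 -28 -28 0 0 0 0"

```text
time: 4.5
tool_pos: [451.6, -4.6, 222.6]
tcp_rot: [0.215, 1.562, -0.215]
wrist_force: [-1.2, 0.1, -0.9]
finger_gap: 0.149
```

```bash
python3 - <<'E'
from station import r
import cv2,numpy as np,pickle
from h import *
s=r.sense();print(s['time'],s['tool_pos'],s['tcp_rot'],s['finger_gap'],s['wrist_force'])
for n in('scene','top'): pickle.dump(r.capture(n),open(n+'3.pkl','wb'))
S=load('scene3');T=load('top3')
P=s['tool_pos']-[0,0,30.5]
print('bail',proj(S,P),proj(T,P),'seat',proj(S,[540,-28,162.5]),proj(T,[540,-28,162.5]))
f=lambda i,x,y,w,h,k:cv2.resize(i[y:y+h,x:x+w],None,fx=k,fy=k,interpolation=cv2.INTER_CUBIC)
cv2.imwrite('pics/s3.png',np.hstack([f(S['pixels'],310,160,130,180,3),f(T['pixels'],370,160,130,180,3)])[:,:,::-1])
E
```

```text
4.5 [451.58279718  -4.62398746 222.62709907] [ 0.21462715  1.56190846 -0.21459314] 0.14873979215351354 [-1.15885079  0.14763307 -0.89700884]
bail [417.91507274 202.13594905] [433.06692431 300.86480265] seat [396.3265325  198.49457025] [444.58959312 239.5345776 ]
```

View pics/s3.png

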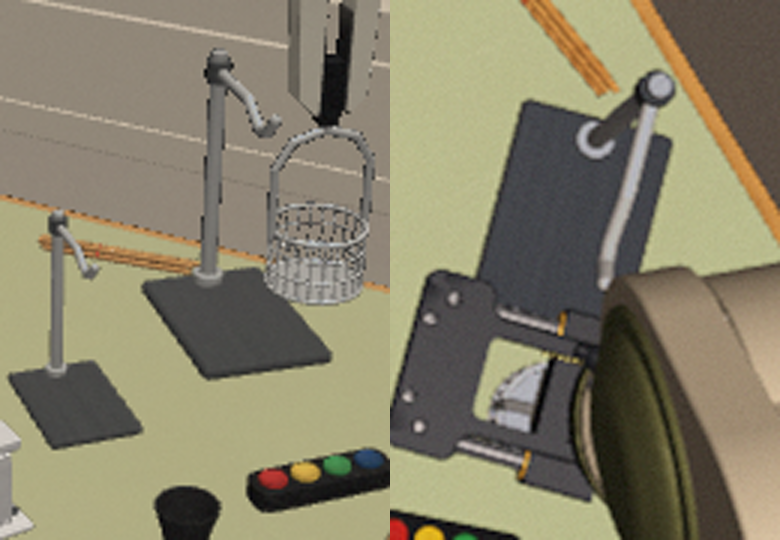

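The crop shows the bail peak at scene (420,203), close to the prediction, and the hook tip at (402,201). The larger stand is the right one, and the basket hangs upright just in front of it. I'll thread along the stand's +x.

Request:
move_arm:
  deltas: "20 -5 0 0 0 0 0; 40 -11 0 0 0 0 0; 60 -16 0 0 0 0 0; 80 -21 0 0 0 0 0; 88 -23 0 0 0 0 0; 88 -23 0 0 0 0 0"

```text
time: 5.2
tool_pos: [540.7, -27.6, 223.6]
tcp_rot: [0.215, 1.56, -0.214]
wrist_force: [0.1, 0.5, -1.4]
finger_gap: 0.147
```

Request:
move_arm:
  deltas: "0 0 -10 0 0 0 0; 0 0 -18 0 0 0 0; 0 0 -24 0 0 0 0; 0 0 -28 0 0 0 0; 0 0 -28 0 0 0 0"

```text
time: 5.7
tool_pos: [539.5, -28.1, 194.9]
tcp_rot: [0.215, 1.561, -0.215]
wrist_force: [0.8, 0.2, -1.6]
finger_gap: 0.148
```

```bash
python3 - <<'E'
from station import r
import cv2,numpy as np,pickle
from h import *
s=r.sense();print(s['time'],s['tool_pos'],s['finger_gap'],s['wrist_force'])
c=r.capture('scene')
f=lambda i,x,y,w,h,k:cv2.resize(i[y:y+h,x:x+w],None,fx=k,fy=k,interpolation=cv2.INTER_CUBIC)
cv2.imwrite('pics/s4.png',f(c['pixels'],350,150,100,120,5)[:,:,::-1])
E
```

```text
5.7 [539.47015237 -28.07036022 194.89834312] 0.1478525072609423 [ 0.83335376  0.20270614 -1.63628237]
```

View pics/s4.png

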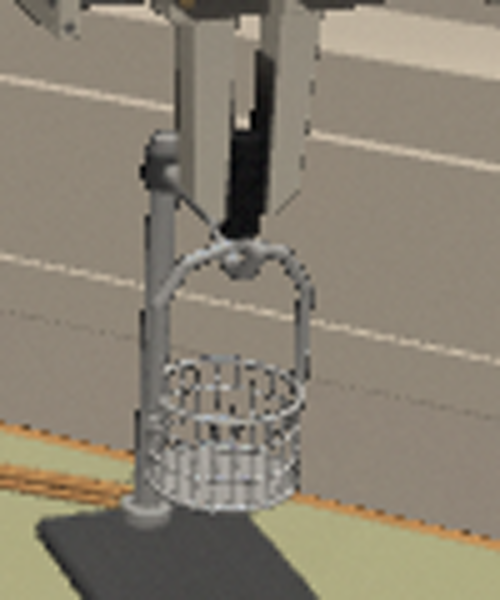

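Bail peak at crop (240,243) sits over the hook, with the tip at (238,262) in front of it. I'll lower until there's contact.

Request:
move_arm:
  deltas: "0 0 -1 0 0 0 0; 0 0 -2 0 0 0 0; 0 0 -2 0 0 0 0"

```text
time: 6.05
tool_pos: [540.2, -28.2, 193.9]
tcp_rot: [0.215, 1.559, -0.215]
wrist_force: [0.1, 0.5, 0.6]
finger_gap: 0.148
```

Request:
move_arm:
  deltas: "0 0 -2 0 0 0 0; 0 0 -2 0 0 0 0.4; 0 0 -2 0 0 0 0.4; 0 0 -2 0 0 0 0.4; 0 0 -2 0 0 0 0.4; 0 0 -2 0 0 0 0.4; 0 0 -2 0 0 0 0.4; 0 0 -2 0 0 0 0.4; 0 0 -2 0 0 0 0.4; 0 0 -2 0 0 0 0.4"

```text
time: 7.05
tool_pos: [540.0, -28.2, 191.6]
tcp_rot: [0.215, 1.56, -0.215]
wrist_force: [-0.2, 0.7, 0.9]
finger_gap: 0.398
```

```bash
python3 - <<'E'
from station import r
import cv2,numpy as np,pickle
from h import *
s=r.sense();print(s['time'],s['tool_pos'],s['finger_gap'],s['wrist_force'])
c=r.capture('scene')
f=lambda i,x,y,w,h,k:cv2.resize(i[y:y+h,x:x+w],None,fx=k,fy=k,interpolation=cv2.INTER_CUBIC)
cv2.imwrite('pics/s5.png',f(c['pixels'],350,150,100,120,5)[:,:,::-1])
E
```

```text
7.05 [539.98699552 -28.17618927 191.61205022] 0.39796305133296284 [-0.21615322  0.68090299  0.90539495]
```

View pics/s5.png

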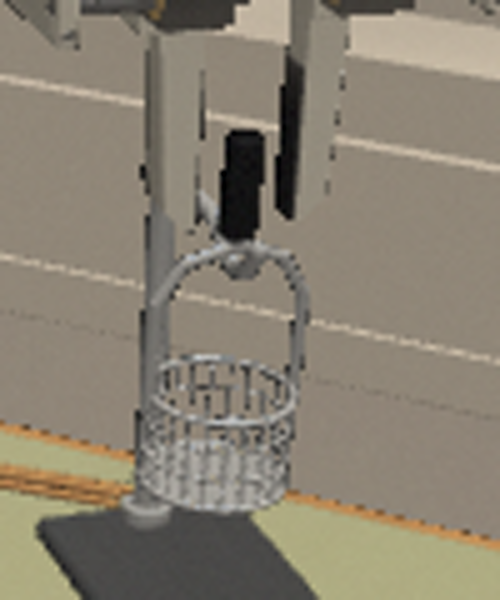

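The basket hangs free in the hook at crop (240,250), with the fingers clear on both sides. I'll wait, rise, and go above the lid handle.

Request:
move_arm:
  deltas: "0 0 0 0 0 0 0.4; 0 0 0 0 0 0 0.4; 0 0 0 0 0 0 0.4; 0 0 0 0 0 0 0.4; 0 0 0 0 0 0 0.4; 0 0 15 0 0 0 0.4; 0 0 35 0 0 0 0.4; 0 0 60 0 0 0 0.4; 0 0 80 0 0 0 0.4; 0 0 80 0 0 0 0.4"

```text
time: 8.1
tool_pos: [541.2, -28.2, 274.1]
tcp_rot: [0.215, 1.556, -0.214]
wrist_force: [0.0, 0.9, 0.5]
finger_gap: 0.401
```

Request:
move_arm:
  deltas: "-8 25 0 0 0 -0.1 0.5; -16 55 0 0 0 -0.23 0.6; -25 85 0 0 0 -0.36 0.7; -34 115 0 0 0 -0.49 0.7; -43 145 0 0 0 -0.62 0.7; -52 175 0 0 0 -0.75 0.7; -60 205 0 0 0 -0.88 0.7; -70 240 0 0 0 -1.02 0.7; -80 275 0 0 0 -1.16 0.7; -87 304 0 0 0 -1.29 0.7; -87 304 -40 0 0 -1.29 0.7; -87 304 -80 0 0 -1.29 0.7"

```text
time: 9.3
tool_pos: [452.7, 277.5, 190.7]
tcp_rot: [1.204, 1.213, -1.2]
wrist_force: [0.3, -0.3, -0.4]
finger_gap: 0.701
```

```bash
python3 - <<'E'
from station import r
import cv2,numpy as np,pickle
from h import *
s=r.sense();print(s['time'],s['tool_pos'],s['tcp_rot'],s['finger_gap'],s['wrist_force'],s['joints'])
c=r.capture('scene')
print(proj(c,s['tool_pos']),proj(c,[453,276,91]))
f=lambda i,x,y,w,h,k:cv2.resize(i[y:y+h,x:x+w],None,fx=k,fy=k,interpolation=cv2.INTER_CUBIC)
cv2.imwrite('pics/s6.png',f(c['pixels'],190,150,220,200,3.5)[:,:,::-1])
E
```

```text
9.3 [452.68408862 277.51176272 190.72665619] [ 1.20403617  1.21329355 -1.20005235] 0.7012854353383106 [ 0.32191532 -0.31018082 -0.36329281] [-0.72287133  0.42970056  0.09077229  2.09334694 -0.06504755  0.61873565
 -0.57778049]
[272.56897423 239.49038702] [275.27501082 295.09791052]
```

View pics/s6.png

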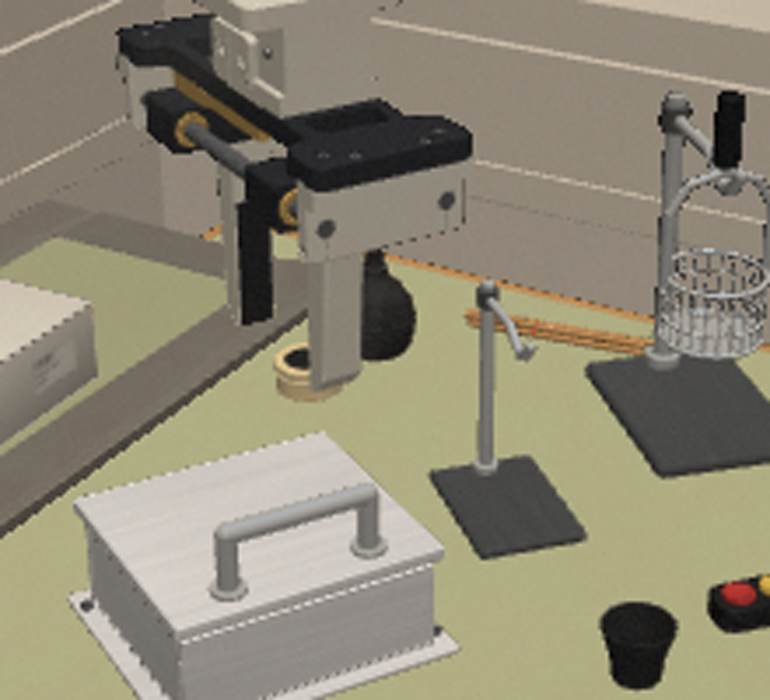

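The basket is hanging well at (393,215), and the bar centre at (275,296) matches the prediction (275,295). Fingers are aligned, so I'll descend and close.

Request:
move_arm:
  deltas: "0 0 -40 0 0 0 0.7; 0 0 -75 0 0 0 0.7; 0 0 -95 0 0 0 0.7; 0 0 -102 0 0 0 0.7; 0 0 -102 0 0 0 0; 0 0 -102 0 0 0 0; 0 0 -102 0 0 0 0; 0 0 -102 0 0 0 0; 0 0 -102 0 0 0 0; 0 0 -102 0 0 0 0; 0 0 -102 0 0 0 0; 0 0 -102 0 0 0 0"

```text
time: 10.55
tool_pos: [450.9, 275.8, 89.6]
tcp_rot: [1.201, 1.215, -1.207]
wrist_force: [-6.2, -0.1, 7.2]
finger_gap: 0.093
```

Request:
move_arm:
  deltas: "0 0 0 0 0 0 0; 0 0 0 0 0 0 0; 0 0 0 0 0 0 0; 0 0 0 0 0 0 0"

```text
time: 10.95
tool_pos: [450.9, 275.7, 89.6]
tcp_rot: [1.201, 1.215, -1.206]
wrist_force: [-6.3, 1.1, 6.5]
finger_gap: 0.096
```

Request:
move_arm:
  deltas: "-2 0 1 0 0 0 0; -2 0 2 0 0.01 0 0; -1.5 0 3 0 0.02 0 0; -1 0 4 0 0.03 0 0; -1 0 5 0 0.04 0 0; -1 0 5 0 0.04 0 0"

```text
time: 11.55
tool_pos: [452.8, 275.8, 95.0]
tcp_rot: [1.186, 1.242, -1.234]
wrist_force: [2.9, -0.9, 0.9]
finger_gap: 0.096
```

Request:
move_arm:
  deltas: "0.5 0 2 0 0.02 0 0; 1.5 0 4 0 0.04 0 0; 2.5 0 6 0 0.06 0 0; 3.5 0 8 0 0.08 0 0; 4.5 0 10 0 0.1 0 0; 5.5 0 12 0 0.12 0 0; 6 0 13 0 0.13 0 0; 6 0 13 0 0.13 0 0; 6 0 13 0 0.13 0 0"

```text
time: 12.45
tool_pos: [458.9, 275.7, 108.2]
tcp_rot: [1.121, 1.336, -1.327]
wrist_force: [6.0, -2.1, -2.4]
finger_gap: 0.096
```

```bash
python3 - <<'E'
from station import r
import cv2,numpy as np,pickle
from h import *
s=r.sense();print(s['time'],s['tool_pos'],s['dq'],s['finger_gap'],s['wrist_force'])
c=r.capture('scene')
f=lambda i,x,y,w,h,k:cv2.resize(i[y:y+h,x:x+w],None,fx=k,fy=k,interpolation=cv2.INTER_CUBIC)
cv2.imwrite('pics/s7.png',f(c['pixels'],200,150,230,220,3.4)[:,:,::-1])
E
```

```text
12.45 [458.90264132 275.65918977 108.22993739] [-0.0010685  -0.00153904  0.00341475  0.00450678  0.00141305 -0.00325327
 -0.00062891] 0.09629451302075484 [ 6.02947139 -2.09131582 -2.38498517]
```

View pics/s7.png

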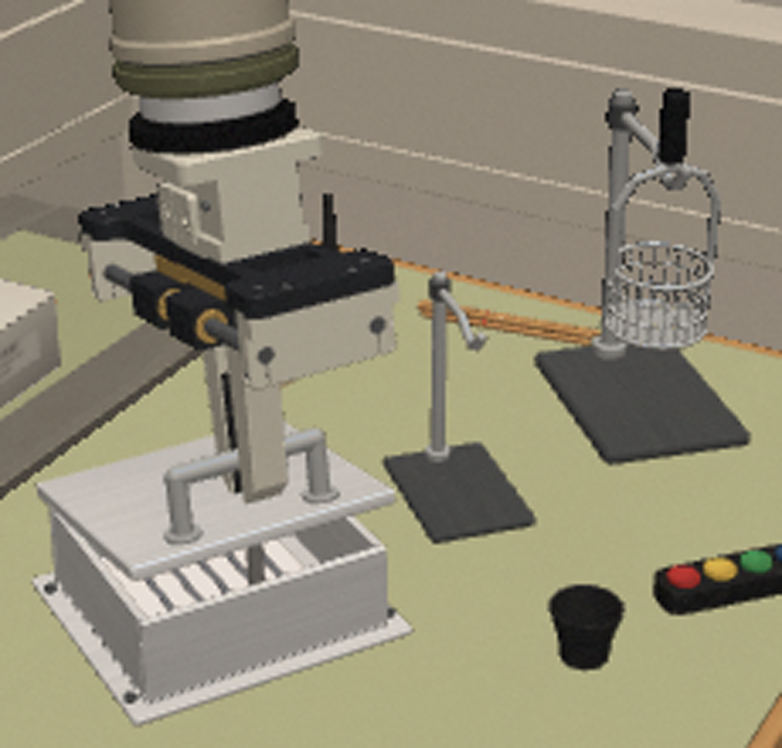

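The lid is slightly open. The tool has risen 18.6 mm, which is about 0.17 rad, and the bar at crop (250,460) is between the fingers. The basket still hangs upright in the hook at crop (675,180) and the bystanders haven't moved, so I'll hand in.

```bash
python3 - <<'E'
from station import r
print(r.sign_off()); s=r.sense(); print(s['time'],s['tool_pos'],s['finger_gap'])
E
```

```text
the job is handed in; nothing more can be done
None
the job is handed in; nothing more can be done
```

I hung the basket by its bail on the larger hook stand, let go of it, then broke the lid free and handed the job in at 12.5 s, still holding the lid by its bar.

- **Lid:** the tool rose 18.6 mm and moved 8 mm in x along the hinge arc. That puts the lid at about 0.17 rad, or roughly 21 mm at the front edge. I worked this angle out from the tool's movement; nothing measures the lid joint directly.
- **Hold:** the opening reads 0.096, which matches the 10 mm bar held between the pads. The arm was still, with about 7 N on the wrist.
- **Basket:** the last picture shows it upright and clear of the robot and box, with its bail in the hook. Its contact with the hook was seen only in pictures, plus the basket's weight coming off the wrist when I lowered it.
- **Bystanders:** the bench items I could see in the last picture looked unmoved; I did not measure them or check all three by name.

One small disagreement: the bar was about 2 mm nearer in x than I measured (450.9 against 453). I corrected for it before pulling. No check failed, and signing off gave no verdict.

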